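Set the document camera to its height band and clamp it, holding on

TASK

Set the document camera for the notebook: take hold of the sleeve's clamp, turn the sleeve until the camera arm lies straight above the white index line on the stand's foot, and lift it until the sleeve's top rim is level with the lower edge of the yellow band on the column, with the clamp still loose. Holding it there, squeeze the red cam lever fully shut towards the black thumb tab (do not clamp it at any other height), and finish still holding it like that, lever and tab pinched between the fingers, so that I can tighten the lock screw: the lever is sprung, and the sleeve drops if you let go. Leave the notebook and the other things on the desk where they are.

Things in the scene. Friction and masses are not known exactly. Their poses are not given: they have to be found in the camera images.
- stand: document camera stand, fixed to the desk: round dark cast foot (132 mm across, 18 mm high) with an upright aluminium column 18 mm in diameter, its top 287 mm above the desk. Origin on the column's axis at desk level, z up; the white index line on the foot runs from the column along +y, towards the notebook
- band: yellow band, 10 mm high, round the column, the height mark; origin on the column's axis at the band's LOWER edge, 165 to 205 mm above the desk
- lift (a joint): height of the camera sleeve in m: 0 = resting on the stop collar (its start, top rim 120 mm above the desk), grows upward to 0.13. The sleeve slides freely and falls back when let go (sleeve with arm and camera weighs about 0.25 kg)
- swivel (a joint): angle of the sleeve about the column in rad, counter-clockwise from above positive, free over -1.0 to 1.0: 0 = the camera arm lies straight above the white index line. It turns freely, so it shifts sideways if only one of tab and lever is pushed
- cam_lever (a joint): red cam lever of the sleeve's clamp, in rad: 0 = open (its start), 0.50 = shut. Turns about an upright pin at x -13, y -16 mm of sleeve_rim. A spring pushes it open with 3.5 N at its grip point when open, rising to 10.5 N when shut, and opens it again when let go; so a light pinch of tab and lever (lever at 0.1 to 0.2 rad) already carries the sleeve
- sleeve_rim (a point): top rim of the black sleeve (33 mm across, 50 mm high), on the column's axis; turns with the sleeve: +y points along the camera arm, -x along thumb tab and lever (towards the robot when the arm is over the index line)
- thumb_tab: black thumb tab, fixed to the sleeve, 56 long, 10 thick, 28 mm high, standing out along the sleeve's -x to 68 mm from the column's axis. Origin at the grip point on its outer (+y) face: 56 mm from the column's axis, 13 mm to +y, mid height, 25 mm below the rim; axes as the sleeve's. The tab fills y 0 to -10 mm here
- lever_blade: red blade of the cam lever, 44 x 8 x 28 mm. Origin at the grip point on its outer face, mid height, 43 mm from the pin, 12 mm short of its tip; at 0.50 rad its axes are the sleeve's and its outer face is parallel to the tab's: 26 mm wide over both. Open, its tip stands some 52 mm from the tab's outer face
- camera (a point): white camera head (46 x 62 x 24 mm) at the end of the 160 mm arm: centre of the head
- notebook: red pocket notebook, 141 x 91 x 16 mm, lying under the camera's place; origin under its centre; stays where it is
- pencil_box: wooden pencil box, 62 x 216 x 40 mm, left; origin under its centre; stays
- brass_weight: brass paper weight, 38 mm across, 54 mm high; origin under its centre; stays
- ink_pad: blue stamp pad tin, 74 x 113 x 16 mm; origin under its centre; stays
- ball_pen: white ball pen, 145 mm long, on the right near the front edge; origin under its centre; stays
- eraser: white eraser in a green sleeve, 22 x 52 x 12 mm; origin under its centre; stays
- rubber_stamp_1: wooden rubber stamp, 26 x 40 x 57 mm, far left; origin under its centre; stays
- rubber_stamp_2: wooden rubber stamp, 26 x 40 x 65 mm, far left; origin under its centre; stays

How it is judged (in metres and radians):
On the way:
1. camera arm over the index line and sleeve rim at the band, held by the fingers, lever not yet shut (z of sleeve_rim in the frame of band between -0.008 and 0.008 m and value of joint swivel between -0.13 and 0.13 rad and value of joint cam_lever below 0.35 rad and contact force between the fingers and thumb_tab above 0.3 N), for 0.2 s.
At the end, for the whole second after the job is handed in: lever shut (beyond 0.46 of 0.50 rad), sleeve rim within 8 mm of the band's lower edge, camera arm within 0.12 rad of the index line, and the fingers still pressing on thumb tab and lever blade with more than 2 N each (value of joint cam_lever above 0.46 rad and z of sleeve_rim in the frame of band between -0.008 and 0.008 m and value of joint swivel between -0.12 and 0.12 rad and contact force between the fingers and thumb_tab above 2 N and contact force between the fingers and lever_blade above 2 N); the arm keeps its last pose, push and grip.
It fails at once if the lever is clamped while the sleeve rim is more than 15 mm from the band (value of joint cam_lever above 0.44 rad and (z of sleeve_rim in the frame of band above 0.015 m or z of sleeve_rim in the frame of band below -0.015 m)).
It fails at once if a thing on the desk is moved by more than 2 cm (distance of any of notebook, pencil_box, brass_weight, ink_pad, ball_pen, eraser, rubber_stamp_1, rubber_stamp_2 from where it was at the start of the episode above 0.02 m).
It also fails if it takes over 38 s, if anything falls off the work surface, if the arm or the gripper's body presses on something with over 40 N, if the wrist force passes 120 N, or if a joint passes its speed limit or range.

ROBOT

A 6-joint arm with a two-finger parallel gripper is mounted at the origin on a cart in front of the work surface, level with it; the furniture and walls round the work are solid. World frame = base frame: x ahead of the robot, y to its left, z up, the work surface at z = 0. Lengths are in m, angles in degrees, forces in N, time in s.
With the tool pointing down it reaches from about 0.3 to 0.75 m from the base axis. Payload 8.5 kg.
Tool frame: the origin (TCP) lies at the very end of the fingers, on their centre line; the grasp point (between the pads) lies 19 mm behind it; z points along the fingers, y is the line along which they close (so a half turn about z gives the same grasp; the last joint's range is limited). The gripper opens to 88 mm and grips with 3 to 60 N. Pads are 18 mm wide; open, the fingers measure 123 mm over their backs; the gripper's body (75 mm by 187 mm) begins 45 mm behind the grasp point.
Start: joints at [56.706, 21.807, 74.336, -0, 83.858, -12.336], TCP at [0.197, 0.514, 0.239] pointing down, gripper open.
Joint ranges: [-178.18, 178.18], [-50.72, 133.34], [12.68, 142.11], [-81.47, 261.47], [9.98, 163.14], [-165.26, 165.26]. Speed limits (degrees/s): [136.94, 136.94, 180, 180, 180, 180].

INTERFACE

Orientations are given as [roll, pitch, yaw] about the fixed x, y, z axes, in that order (R = Rz(yaw) Ry(pitch) Rx(roll)).
In Python, from workcell import bot gives the robot as it stands.
- The arm moves only by the shell command python3 -m creep 'ROWS' [FORCE]. ROWS is JSON, a list of rows, each a list of 7 numbers: the shift along the tool's x, y, z in mm, then the turn, a rotation vector about the tool's x, y, z in units of 5 degrees (1.0 is 5 degrees), then the opening, from 0 (shut) to 1 (fully open). A call has 1 to 5 rows; each row is the pose to reach, as a shift and turn from the pose commanded when the call began, along the tool's axes at that moment; what a row does not reach only later rows make up. A row lasts 1/12 s, in which the tool goes at most 41.7 mm and 7.16 degrees, less where a joint would pass 70% of its speed; a pose out of reach is approached as far as the arm can. A call with a gripper value outside its range is refused whole. The fingers move at their own pace and stop on an object; FORCE is the grip in N (left out, the last holds). Time passes only in rows, so rows that repeat a pose let the fingers close. It gives the time, the measured TCP pose, the force, the opening and the grip force at its end, in the units of the state.
- bot.state(): the state, without advancing time (a new reading comes with each control period).
- bot.capture(name): name is "scene" or "top" or "wrist"; returns a dict with "pixels" (420x560x3 uint8, blue, green, red), "intrinsics" (3x3 intrinsics, pixels), "k1" (the pictures are not rectified: a ray, as slopes to the right and down, at radius r is drawn at 1 + k1 r^2 times it, then the intrinsics apply), "T" (4x4, takes a point from camera to world coordinates); the wrist camera has in their place "tool_from_camera" (4x4, takes a point from camera to tool coordinates, whose origin is the TCP and whose axes are the flange's). Camera axes: x right, y down, z forward; pixel columns grow to the right and rows downward; lengths in m; the calibration is good to about 2 mm. A picture is of the moment at which its call begins: read the wrist's pose just before it. There is no depth.
- bot.sign_off(): hands the job in; it is judged then, once.
The state is a dict: "t": time; "joint_pos": joint angles; "joint_vel": joint speeds; "effort": joint torques, N m; "tcp_pos": TCP position; "orientation": TCP orientation; "force": force on the tool from outside, world axes, zero at the start; "torque": the same for the moment, N m; "opening": finger opening in m; "gripper_force": force on a finger pad.
Only numpy, scipy, OpenCV 4.12 (cv2) and the standard library are available. Lean on these libraries where they do the work, as an engineer would, in place of code of your own. Each camera call takes 0.05 s, during which the arm holds its last target. There are 200 camera calls.

## Working session

There is one attempt and no reset: what is moved stays moved. The work goes in short steps, Python scripts to look and compute and a shell command to move; the robot and the scene stay as the last step left them, time stands still between calls to the robot, and variables do not carry over. Pictures are saved under pics/ and viewed, at most 10 in all, crops included, and the job is handed in when it is done.

```bash
mkdir -p pics; ls
python3 - <<'E'
from workcell import bot
import cv2,numpy as np,pickle
s=bot.state(); print(s)
for n in ("scene","top"):
    c=bot.capture(n); pickle.dump(c,open(f"{n}.pkl","wb")); cv2.imwrite(f"pics/{n}0.png",c["pixels"])
    print(n,c["intrinsics"],c["k1"],np.round(c["T"],3))
E
```

```text
pics
{'t': 0.0, 'joint_pos': array([ 5.67041149e+01,  2.18395415e+01,  7.43843148e+01,  1.01642194e-03,
        8.38582797e+01, -1.23349338e+01]), 'joint_vel': array([ 0.01610381, -0.01538727, -0.09739446,  0.02447317,  0.09328608,
       -0.00937916]), 'effort': array([-9.03873224e-04, -4.37937999e+01, -2.24550927e+01,  7.12843775e-02,
        3.54046735e-02, -1.87424553e-04]), 'tcp_pos': array([0.19658451, 0.5133662 , 0.23815393]), 'orientation': array([-1.79919976e+02, -1.85334809e-02,  1.59038926e+02]), 'force': array([-0.16266029,  0.6084881 , -1.20841636]), 'torque': array([ 0.00800837, -0.01198109, -0.01773008]), 'gripper_force': 0.0, 'opening': 0.08810674415012353}
scene [[437.27607958   0.         283.23708009]
 [  0.         437.27607958 214.28170066]
 [  0.           0.           1.        ]] 0.042211810304618014 [[ 0.781 -0.466  0.415  0.177]
 [-0.624 -0.579  0.525 -0.602]
 [-0.004 -0.669 -0.743  0.914]
 [ 0.     0.     0.     1.   ]]
top [[390.16135107   0.         284.99577904]
 [  0.         390.16135107 210.50802888]
 [  0.           0.           1.        ]] -0.08672442373913465 [[-0.004 -0.989  0.146  0.469]
 [-1.     0.008  0.025 -0.055]
 [-0.026 -0.146 -0.989  1.074]
 [ 0.     0.     0.     1.   ]]
```

View pics/scene0.png

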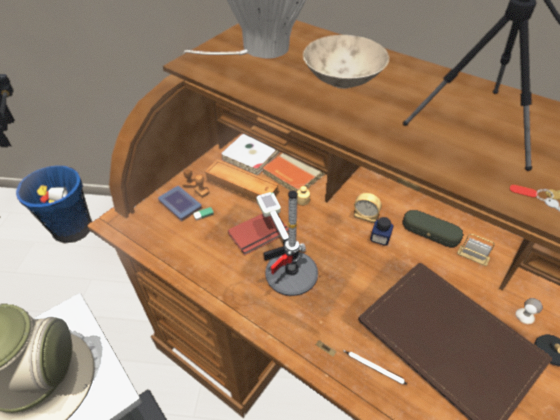

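View pics/top0.png

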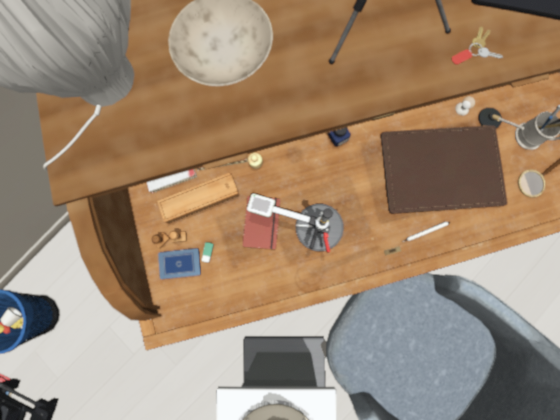

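The scene view shows the stand at about (290,272) with its camera arm towards (270,200). In the top view the foot is near (320,228), the red lever near (326,240), and the notebook near (260,228). I'll enlarge both around the stand.

```bash
cat > h.py <<'E'
import numpy as np,cv2,pickle
from scipy.optimize import brentq
from workcell import bot
def ray(c,uv,T=None):
    K=c["intrinsics"];d=np.array([(uv[0]-K[0,2])/K[0,0],(uv[1]-K[1,2])/K[1,1]])
    R=np.linalg.norm(d); r=brentq(lambda r:r*(1+c["k1"]*r*r)-R,0,2) if R>0 else 0
    d=d*(r/R if R>0 else 1); T=c["T"] if T is None else T
    return T[:3,3],T[:3,:3]@np.array([d[0],d[1],1])
def onz(c,uv,z,T=None):
    o,d=ray(c,uv,T); return o+d*(z-o[2])/d[2]
def tri(rs):
    A=0;b=0
    for o,d in rs:
        d=d/np.linalg.norm(d);P=np.eye(3)-np.outer(d,d);A=A+P;b=b+P@o
    return np.linalg.solve(A,b)
def proj(c,p,T=None):
    T=c["T"] if T is None else T
    q=T[:3,:3].T@(np.array(p)-T[:3,3]); d=q[:2]/q[2]; d=d*(1+c["k1"]*(d@d)); K=c["intrinsics"]
    return np.array([K[0,0]*d[0]+K[0,2],K[1,1]*d[1]+K[1,2]])
E
python3 - <<'E'
import pickle,cv2,numpy as np
s=pickle.load(open("scene.pkl","rb"))["pixels"];t=pickle.load(open("top.pkl","rb"))["pixels"]
a=cv2.resize(s[180:305,235:335],None,fx=4,fy=4,interpolation=2);b=cv2.resize(t[180:305,245:345],None,fx=4,fy=4,interpolation=2)
cv2.imwrite("pics/zoom.png",np.hstack([a,b]))
E
```

```text
(no output)
```

View pics/zoom.png

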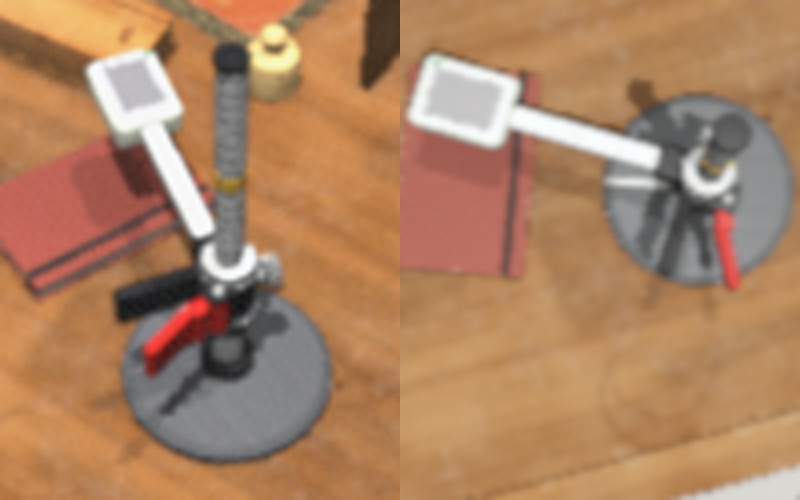

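The left half (scene) shows the band's lower edge near zoom (229,190). The lever tip is near (150,365) and the tab end near (122,305). The right half (top) shows the foot centred near (698,190), the index line from (605,182) to (660,183) along image left, and the camera arm turned clockwise from it.

Run:
```python
from h import *
S=pickle.load(open("scene.pkl","rb"));T=pickle.load(open("top.pkl","rb"))
zs=lambda u,v:(235+u/4-.375,180+v/4-.375); zt=lambda u,v:(245+(u-400)/4-.375,180+v/4-.375)
fs=onz(S,zs(227,366),.018);ft=onz(T,zt(698,190),.018);print("foot",fs,ft)
print("idx",onz(T,zt(605,182),.018),onz(T,zt(660,183),.018))
print("head scene/top", tri([ray(S,zs(133,93)),ray(T,zt(468,100))]))
print("arm", tri([ray(S,zs(147,125)),ray(T,zt(514,118))]),tri([ray(S,zs(210,232)),ray(T,zt(658,158))]))
for f in (fs,ft,(fs+ft)/2):
    for v in (188,192):
        o,d=ray(S,zs(229,v)); h=f[:2]-o[:2]; L=np.linalg.norm(h); k=(L-.009)/np.linalg.norm(d[:2]); print("band",(o+k*d))
print("col top",tri([ray(S,zs(231,52)),ray(T,zt(735,130))]))
print("rim",tri([ray(S,zs(228,260)),ray(T,zt(710,172))]))
print("levertip",tri([ray(S,zs(150,352)),ray(T,zt(735,285))]))
import itertools
# red shelf front edge etc
print("shelf front z? weight", onz(T,(255,160),.054))
```

```text
foot [ 0.57621634 -0.1289899   0.018     ] [ 0.57896199 -0.12074222  0.018     ]
idx [ 0.58486677 -0.05767022  0.018     ] [ 0.58392326 -0.09502377  0.018     ]
head scene/top [0.62808325 0.0294264  0.0985455 ]
arm [ 6.16252566e-01 -1.53456371e-04  1.01260352e-01] [ 0.59159008 -0.09137067  0.1007729 ]
band [ 0.56997451 -0.13549928  0.19797616]
band [ 0.57000188 -0.13552234  0.19465152]
band [ 0.5751811  -0.12931742  0.18847453]
band [ 0.57520884 -0.12934078  0.1851058 ]
band [ 0.57257648 -0.13240992  0.19322777]
band [ 0.57260403 -0.13243313  0.18988109]
col top [ 0.58111997 -0.12317414  0.28506279]
rim [ 0.58046242 -0.12260039  0.11393779]
levertip [ 0.51129628 -0.1378437   0.10060949]
shelf front z? weight [0.75870208 0.05150086 0.054     ]
```

```bash
python3 -m creep '[[-20,-18,0,0,0,0,1],[-48,-43,0,0,0,0,1],[-78,-69,0,0,0,0,1],[-108,-96,0,0,0,0,1],[-138,-123,0,0,0,0,1]]' 6; python3 -m creep '[[-28,-25,0,0,0,0,1],[-56,-50,0,0,0,0,1],[-84,-75,0,0,0,0,1],[-112,-100,0,0,0,0,1],[-138,-123,0,0,0,0,1]]'; python3 -m creep '[[-28,-25,0,0,0,0,1],[-56,-50,0,0,0,0,1],[-84,-75,0,0,0,0,1],[-112,-100,0,0,0,0,1],[-138,-123,0,0,0,0,1]]'
```

```text
t: 0.52
tcp_pos: [0.2818, 0.3477, 0.2385]
orientation: [-180.0, -0.0, 159.1]
force: [0.7, 0.7, 0.1]
opening: 0.0882
gripper_force: 0.0
t: 0.93
tcp_pos: [0.3668, 0.1832, 0.2387]
orientation: [-180.0, -0.0, 159.0]
force: [0.6, 0.8, 0.9]
opening: 0.0883
gripper_force: 0.0
t: 1.35
tcp_pos: [0.4518, 0.0188, 0.2386]
orientation: [-180.0, -0.0, 159.0]
force: [0.2, 0.8, -0.2]
opening: 0.0879
gripper_force: 0.0
```

```bash
python3 -m creep '[[-22,-22,0,0,0,-0.3,1],[-46,-46,0,0,0,-0.6,1],[-68,-70,0,0,0,-0.9,1],[-86,-94,0,0,0,-1.2,1],[-95,-108,0,0,0,-1.2,1]]'; python3 -m creep '[[0,0,0,0,0,0,1],[0,0,0,0,0,0,1]]'
python3 - <<'E'
from h import *
from scipy.spatial.transform import Rotation as R
s=bot.state();c=bot.capture("wrist")
T=np.eye(4);T[:3,:3]=R.from_euler("xyz",s["orientation"],degrees=True).as_matrix();T[:3,3]=s["tcp_pos"];c["T"]=T@c["tool_from_camera"]
pickle.dump(c,open("w1.pkl","wb"));cv2.imwrite("pics/w1.png",c["pixels"]);print(np.round(c["tool_from_camera"],3))
for p in ((.58,-.122,.018),(.58,-.122,.12),(.58,-.122,.287)):print(proj(c,p))
E
```

```text
t: 1.77
tcp_pos: [0.502, -0.1168, 0.2381]
orientation: [-180.0, -0.0, 165.0]
force: [0.9, -0.4, 0.2]
opening: 0.0879
gripper_force: 0.0
t: 1.93
tcp_pos: [0.5012, -0.1141, 0.2382]
orientation: [180.0, -0.1, 165.0]
force: [-0.7, -0.8, -0.0]
opening: 0.0877
gripper_force: 0.0
[[-0.    -0.948 -0.319  0.083]
 [ 1.    -0.    -0.     0.001]
 [ 0.    -0.319  0.948 -0.146]
 [ 0.     0.     0.     1.   ]]
[296.48414788 237.80507738]
[299.86809541 285.19608766]
[313.81684268 485.20183352]
```

View pics/w1.png

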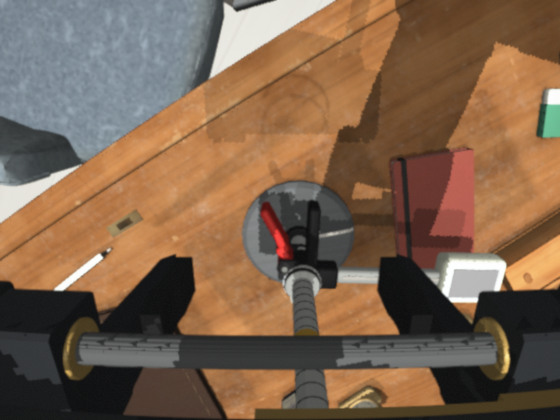

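The wrist view shows the foot centred near (298,232) and the index line from (320,238) to (353,230). The tab end is at (314,205), the lever tip at (266,208), and the camera arm runs from (340,275) to (437,278).

Run:
```python
from h import *
c=pickle.load(open("w1.pkl","rb"));S=pickle.load(open("scene.pkl","rb"))
f=onz(c,(298.5,233),.018);print("foot",f)
a=onz(c,(320,238),.018);b=onz(c,(353,230),.018);print("idx",a,b,"ang",np.degrees(np.arctan2(-(b-a)[0],(b-a)[1])),np.degrees(np.arctan2(-(b-f)[0],(b-f)[1])))
a=onz(c,(340,275.5),.106);b=onz(c,(437,278.5),.106);print("arm",a,b,np.degrees(np.arctan2(-(b-a)[0],(b-a)[1])))
print("rim",onz(c,(302,281),.12))
print("tab end",onz(c,(314,204),.109),"tab root",onz(c,(312,262),.109),"lever tip",onz(c,(266,207),.109))
# band lower edge in wrist: column gold mark
g=c["pixels"].astype(int)[300:345,285:330]
hsv=cv2.cvtColor(c["pixels"],cv2.COLOR_BGR2HSV)[295:345,290:325]
m=(hsv[...,1]>120)&(hsv[...,0]>15)&(hsv[...,0]<35);y,x=np.nonzero(m);print(y.min()+295,y.max()+295,x.mean()+290)
hs=cv2.cvtColor(S["pixels"],cv2.COLOR_BGR2HSV)[215:240,285:300]
m=(hs[...,1]>120)&(hs[...,0]>15)&(hs[...,0]<35);print(m.sum(1),hs[:,7,:].tolist())
```

```text
foot [ 0.5748314  -0.11829514  0.018     ]
idx [ 0.58726361 -0.09607506  0.018     ] [ 0.58747822 -0.05749259  0.018     ] ang -0.3186986660346812 -11.749883632025927
arm [ 0.58822877 -0.08598851  0.106     ] [6.15806264e-01 3.33484130e-04 1.06000000e-01] -17.717246068403647
rim [ 0.57643302 -0.11919124  0.12      ]
tab end [ 0.51471338 -0.09280832  0.109     ] tab root [ 0.56661554 -0.10712469  0.109     ] lever tip [ 0.50687129 -0.13204392  0.109     ]
329 335 306.587786259542
[0 0 0 0 0 0 0 1 2 3 9 8 4 0 0 0 0 0 0 0 0 0 0 0 0] [[30, 4, 133], [0, 2, 126], [15, 4, 120], [50, 6, 134], [90, 2, 127], [50, 7, 115], [15, 4, 124], [0, 2, 127], [23, 9, 119], [20, 70, 139], [21, 150, 161], [20, 184, 154], [20, 166, 137], [21, 86, 118], [12, 11, 111], [15, 4, 130], [90, 2, 131], [0, 0, 121], [60, 4, 132], [60, 2, 126], [70, 6, 121], [30, 4, 127], [40, 6, 128], [30, 2, 128], [60, 4, 136]]
```

```bash
python3 -m creep '[[-6,2,12,0,0,0,1],[-17,6,30,0,0,0,1],[-17,6,60,0,0,0,1],[-17,6,90,0,0,0,1],[-17,6,110,0,0,0,1]]'; python3 -m creep '[[0,0,15,0,0,0,1],[0,0,30,0,0,0,1],[0,0,44,0,0,0,1],[0,0,52,0,0,0,1],[0,0,52,0,0,0,1]]'
python3 - <<'E'
from h import *
c=pickle.load(open("w1.pkl","rb"))
g=cv2.cvtColor(c["pixels"],cv2.COLOR_BGR2GRAY)
pts=[]
for u in range(322,353):
    col=g[222:246,u].astype(float); w=np.clip(col-np.median(col)-40,0,None)
    if w.sum()>40: pts.append((u,222+(w*np.arange(24)).sum()/w.sum(),w.sum()))
print([(p[0],round(p[1],1)) for p in pts][::4])
P=np.array([onz(c,p[:2],.018)[:2] for p in pts]);vx,vy,x0,y0=cv2.fitLine(P.astype(np.float32),cv2.DIST_HUBER,0,1e-4,1e-4).ravel()
print(vx,vy,x0,y0,np.degrees(np.arctan2(-vx*np.sign(vy),abs(vy))),"x at y=-.119:",x0+vx/vy*(-.119-y0))
E
```

```text
t: 2.4
tcp_pos: [0.5184, -0.1105, 0.1266]
orientation: [180.0, -0.1, 165.1]
force: [-0.0, -0.4, 0.2]
opening: 0.0881
gripper_force: 0.0
t: 2.82
tcp_pos: [0.5186, -0.1112, 0.0756]
orientation: [180.0, -0.2, 165.1]
force: [0.3, 0.3, -0.4]
opening: 0.0886
gripper_force: 0.0
[(322, np.float64(235.2)), (326, np.float64(234.7)), (330, np.float64(233.7)), (334, np.float64(233.3)), (338, np.float64(232.4)), (342, np.float64(231.8)), (346, np.float64(230.7))]
0.06359391 0.9979759 0.5854891 -0.07972223 -3.646123 x at y=-.119: 0.5829862
```

```bash
python3 -m creep '[[0,0,0,0,0,0,0.6],[0,0,0,0,0,0,0.55],[0,0,0,0,0,0,0.5],[0,0,0,0,0,0,0.48],[0,0,0,0,0,0,0.48]]' 7; python3 -m creep '[[0,0,0,0,0,0,0.48],[0,0,0,0,0,0,0.48],[0,0,0,0,0,0,0.48],[0,0,0,0,0,0,0.48]]'
python3 - <<'E'
from h import *
c=bot.capture("wrist");cv2.imwrite("pics/w2.png",c["pixels"])
E
```

```text
t: 3.23
tcp_pos: [0.5195, -0.1126, 0.0772]
orientation: [-180.0, 0.0, 165.0]
force: [-1.8, -2.0, -0.1]
opening: 0.057
gripper_force: 1.0
t: 3.57
tcp_pos: [0.5187, -0.1121, 0.0767]
orientation: [180.0, -0.1, 165.0]
force: [-5.7, 3.2, 2.4]
opening: 0.0426
gripper_force: 5.9
```

View pics/w2.png

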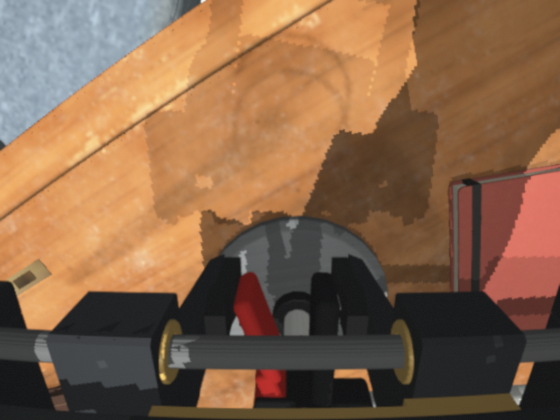

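Tab and lever sit between the fingers: the red blade at (255,300), the black tab at (322,300). The grip is light at 5.9 N. Next I'll lift.

```bash
python3 -m creep '[[0,0,-3,0,0,0,0.48],[0,0,-9,0,0,0,0.48],[0,0,-17,0,0,0,0.48],[0,0,-26,0,0,0,0.48],[0,0,-30,0,0,0,0.48]]'; python3 -m creep '[[0,-2,-3,0,0,-0.4,0.48],[-1,-4,-9,0,0,-0.8,0.48],[-2,-7,-16,0,0,-1.4,0.48],[-3,-10,-22,0,0,-2,0.48],[-3,-11,-26,0,0,-2.2,0.48]]';python3 -m creep '[[0,0,0,0,0,0,0.48],[0,0,0,0,0,0,0.48],[0,0,0,0,0,0,0.48]]'
python3 - <<'E'
from h import *
s=bot.capture("scene");t=bot.capture("top");pickle.dump((s,t),open("l1.pkl","wb"))
a=cv2.resize(s["pixels"][180:305,235:335],None,fx=4,fy=4,interpolation=2);b=cv2.resize(t["pixels"][180:305,245:345],None,fx=4,fy=4,interpolation=2)
cv2.imwrite("pics/l1.png",np.hstack([a,b]))
E
```

```text
t: 4.03
tcp_pos: [0.5192, -0.1125, 0.1081]
orientation: [-180.0, -0.0, 165.0]
force: [-5.0, 0.0, -3.5]
opening: 0.0423
gripper_force: 5.6
t: 4.45
tcp_pos: [0.5188, -0.1245, 0.1338]
orientation: [-180.0, -0.1, 176.2]
force: [-4.3, -0.6, -3.2]
opening: 0.0424
gripper_force: 5.6
t: 4.7
tcp_pos: [0.5189, -0.1244, 0.1335]
orientation: [-179.9, -0.0, 176.0]
force: [-5.9, -1.3, -2.2]
opening: 0.0426
gripper_force: 5.3
```

View pics/l1.png

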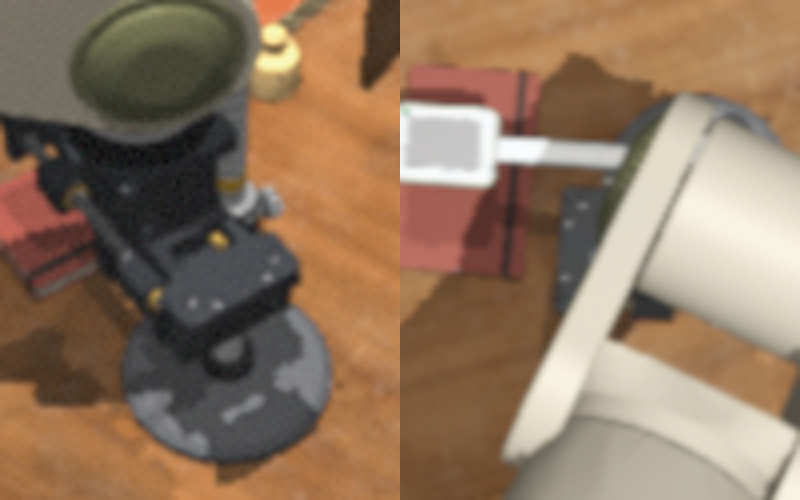

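The left half shows the sleeve held, with the white rim at about zoom (240,200), just below the band (229,186). The right half shows the camera arm from (497,150) to (625,155), nearly horizontal over the index line. I'll get the remaining lift and angle from scene-camera-consistent rays.

Run:
```python
from h import *
S=pickle.load(open("scene.pkl","rb"));s,t=pickle.load(open("l1.pkl","rb"))
zs=lambda u,v:(235+u/4-.375,180+v/4-.375); zt=lambda u,v:(245+(u-400)/4-.375,180+v/4-.375)
print(onz(S,zs(228,258),.12),onz(S,zs(231,48),.287),onz(S,zs(227,366),.018))
A=(onz(S,zs(228,258),.12)+onz(S,zs(231,48),.287))[:2]/2
def front(z,r,c=S):
    d=c["T"][:2,3]-A;d/=np.linalg.norm(d);return proj(c,[*(A+r*d),z])
for z in np.arange(.165,.206,.005):
    p=front(z,.009);q=front(z,.0165);print(round(z,3),(p-[235,180]+.375)*4,(q-[235,180]+.375)*4)
a=onz(t,zt(500,151),.163);b=onz(t,zt(620,156),.163);print("arm ang",np.degrees(np.arctan2(-(a-b)[0],(a-b)[1])),a,b)
# yellow rows, both images, zoom coords
for n,c in (("S",S),("s",s)):
    z=cv2.resize(c["pixels"][180:305,235:335],None,fx=4,fy=4,interpolation=2);h=cv2.cvtColor(z,cv2.COLOR_BGR2HSV)
    m=((h[...,1]>80)&(h[...,0]>14)&(h[...,0]<35))
    for u in (222,229,235,240,244):
        v=np.nonzero(m[170:215,u])[0]; print(n,u,v.min()+170 if len(v) else None,v.max()+170 if len(v) else None)
cv2.imwrite("pics/l1z.png",cv2.resize(s["pixels"][215:250,275:315],None,fx=14,fy=14,interpolation=2))
```

```text
[ 0.57870977 -0.12527121  0.12      ] [ 0.58098096 -0.12216761  0.287     ] [ 0.57621634 -0.1289899   0.018     ]
0.165 [228.43603263 217.82658215] [228.2619636  228.35464806]
0.17 [228.53129927 212.06741371] [228.35700173 222.60573077]
0.175 [228.62733163 206.26392939] [228.45280708 216.8123722 ]
0.18 [228.72413925 200.41559935] [228.54938923 210.97403877]
0.185 [228.8217318  194.52188503] [228.64675794 205.09018805]
0.19 [228.92011915 188.58223894] [228.74492312 199.16026863]
0.195 [229.01931133 182.5961045 ] [228.84389486 193.18371988]
0.2 [229.11931852 176.56291582] [228.94368342 187.15997174]
0.205 [229.22015111 170.48209751] [229.04429924 181.08844456]
arm ang -2.8138428954062116 [0.58774881 0.00434706 0.163     ] [ 0.58427705 -0.06628848  0.163     ]
S 222 178 191
S 229 178 193
S 235 178 192
S 240 177 189
S 244 170 189
s 222 179 191
s 229 179 193
s 235 179 192
s 240 177 188
s 244 170 183
```

View pics/l1z.png

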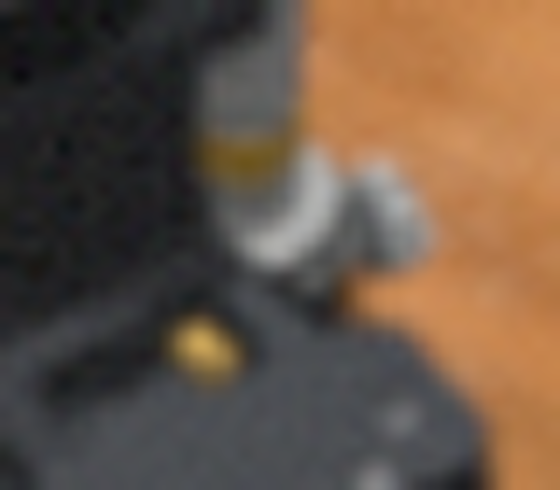

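```bash
python3 -m creep '[[0,0,-2,0,0,0,0.48],[0,0,-5,0,0,0,0.48],[0,0,-8,0,0,0,0.48],[0,0,-10,0,0,0,0.48],[0,0,-10,0,0,0,0.48]]';python3 -m creep '[[0,0,0,0,0,0,0.48],[0,0,0,0,0,0,0.48],[0,0,0,0,0,0,0.48],[0,0,0,0,0,0,0.48],[0,0,0,0,0,0,0.48]]'
python3 - <<'E'
from h import *
s=bot.capture("scene");t=bot.capture("top")
a=cv2.resize(s["pixels"][210:250,270:315],(450,400),interpolation=2);b=cv2.resize(t["pixels"][200:240,240:275],(350,400),interpolation=2)
cv2.imwrite("pics/l2.png",np.hstack([a,b]))
E
```

```text
t: 5.22
tcp_pos: [0.5189, -0.1243, 0.1437]
orientation: [-179.9, -0.0, 176.0]
force: [-6.3, -1.9, -2.7]
opening: 0.0425
gripper_force: 5.2
t: 5.63
tcp_pos: [0.5189, -0.1243, 0.1434]
orientation: [-179.9, -0.0, 176.0]
force: [-6.0, -0.7, -3.7]
opening: 0.0424
gripper_force: 5.2
```

View pics/l2.png

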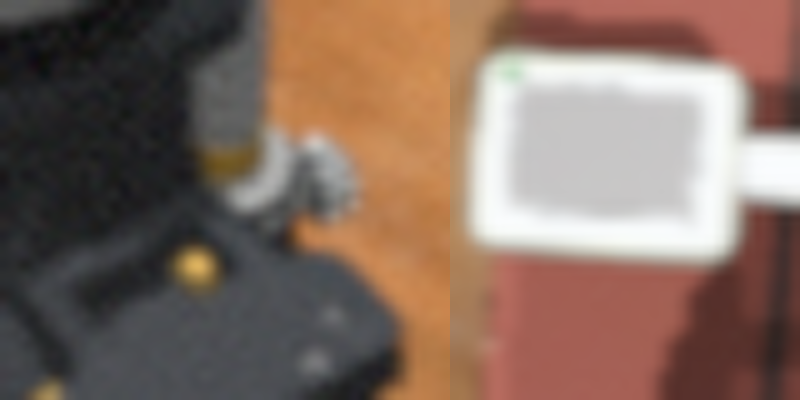

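The rim's front edge at (240,212) gives a rim height of about 0.186, against 0.187 for the band edge. The head's edges lie at about -4.5°, close to the index line. Now I'll shut the lever while shifting +y so the tab stays put.

```bash
python3 -m creep '[[0,1,-0.5,0,0,0,0.46],[0,2,-1,0,0,0,0.43],[0,3,-1,0,0,0,0.40],[0,4.5,-1,0,0,0,0.37],[0,5.5,-1,0,0,0,0.35]]' 30;python3 -m creep '[[0,1,0,0,0,0,0.32],[0,2,0,0,0,0,0.29],[0,2.5,0,0,0,0,0.26],[0,2.5,0,0,0,0,0.22],[0,2.5,0,0,0,0,0.2]]';python3 -m creep '[[0,0,0,0,0,0,0.2],[0,0,0,0,0,0,0.2],[0,0,0,0,0,0,0.2],[0,0,0,0,0,0,0.2]]'
python3 - <<'E'
from h import *
s=bot.capture("scene");t=bot.capture("top");w=bot.capture("wrist")
a=cv2.resize(s["pixels"][210:250,270:315],(450,400),interpolation=2);b=cv2.resize(t["pixels"][200:240,240:275],(350,400),interpolation=2)
w=cv2.resize(w["pixels"][220:420,80:480],(400,200))
cv2.imwrite("pics/l3.png",np.vstack([np.hstack([a,b]),np.hstack([w,0*w])]))
E
```

```text
t: 6.15
tcp_pos: [0.5193, -0.1187, 0.1444]
orientation: [-180.0, -0.0, 176.0]
force: [-5.0, -0.6, -3.2]
opening: 0.0313
gripper_force: 6.8
t: 6.57
tcp_pos: [0.5195, -0.1161, 0.1444]
orientation: [-180.0, -0.0, 176.0]
force: [-5.5, -0.0, -2.3]
opening: 0.025
gripper_force: 30.0
t: 6.9
tcp_pos: [0.5195, -0.1161, 0.1443]
orientation: [-180.0, -0.1, 176.0]
force: [-5.9, -0.3, -2.9]
opening: 0.0252
gripper_force: 30.0
```

View pics/l3.png

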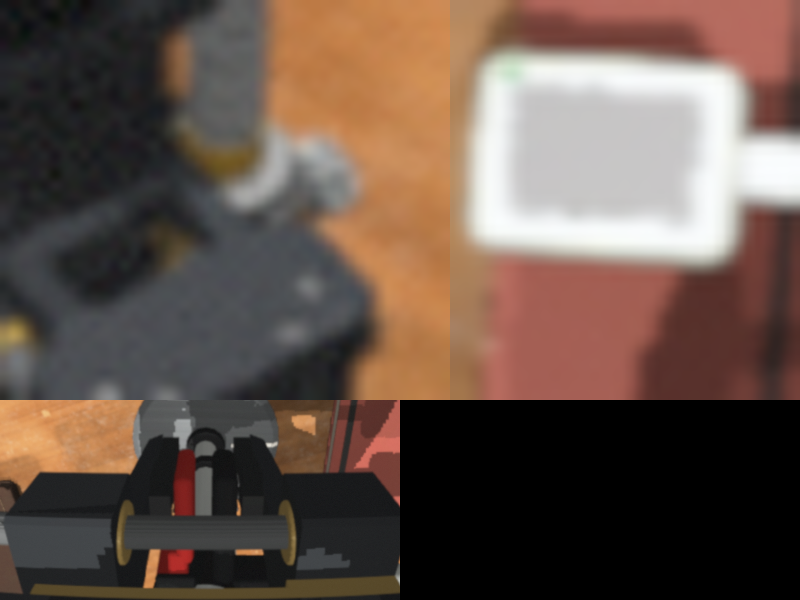

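The red blade lies parallel to the tab in the fingers (wrist inset, 185,490 and 225,490) at 25 mm opening and 30 N. The rim is still at the band's lower edge and the head's heading hasn't changed, so I'm handing in.

```bash
python3 -c "
from workcell import bot
print(bot.sign_off())"
```

```text
the job is handed in; nothing more can be done
None
```

I've handed the job in after about 7 s. The lever is pinched shut against the thumb tab at 30 N, the sleeve rim is level with the band's lower edge to within about 1–2 mm, and the camera arm is within about 2° of the index line by my measurements. No verdict came back.

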